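# Close the sample carton and bring the hand scanner to its label

### The arm

A 6-joint arm with a two-finger parallel gripper is mounted at the origin on the work surface. World frame = base frame: x ahead of the robot, y to its left, z up, the work surface at z = 0. Lengths are in m, angles in rad, forces in N, time in s.
With the tool pointing down it reaches from about 0.3 to 0.775 m from the base axis. Payload 14.6 kg.
Tool frame: the origin (TCP) lies on the centre line of the jaws, within the pads' length; the fingertips stand 19 mm ahead of it and the grasp point (between the pads) is the TCP; y points along the fingers, x is the direction in which the jaws open and shut, and the axes are right-handed (so a half turn about y gives the same grasp; the last joint's range is limited). The gripper opens to 94 mm and grips with 3 to 60 N. Pads are 16 mm wide; open, the fingers measure 119 mm over their backs; the gripper's body (75 mm by 177 mm) begins 78 mm behind the grasp point.
Start: joints at [-1.232, 0.3, 1.521, -0, 1.321, -0.067], TCP at [0.217, -0.505, 0.224] pointing down, gripper open.
Joint ranges: [-3.03, 3.03], [-0.79, 2.21], [0.23, 2.52], [-1.04, 4.18], [0, 3.07], [-2.55, 2.55]. Speed limits (rad/s): [2.22, 2.22, 2.57, 3.14, 3.14, 3.14].

### API

Orientations are given as [roll, pitch, yaw] about the fixed x, y, z axes, in that order (R = Rz(yaw) Ry(pitch) Rx(roll)).
In Python, from station import get_obs, cams, workorder gives the robot as it stands.
- The arm moves only by the shell command python3 -m handwheel 'ROWS' [FORCE]. ROWS is JSON, a list of rows, each an object of numbers: "fingers": the opening, from -1 (shut) to 1 (fully open); "x", "y", "z": the shift along the tool's x, y, z in m; "spin": the turn about the tool's y in degrees. In form: [{"fingers": .., "x": .., "y": .., "z": .., "spin": ..}, ...]. A call has exactly 10 rows; each row is the pose to reach, as a shift and turn from the pose commanded when the call began, along the tool's axes at that moment; what a row does not reach only later rows make up. A row lasts 1/10 s, in which the tool goes at most 50 mm and 8.59 degrees, less where a joint would pass 70% of its speed; a pose out of reach is approached as far as the arm can. A call with a gripper value outside its range is refused whole. The fingers move at their own pace and stop on an object; FORCE is the grip in N (left out, the last holds). Time passes only in rows, so rows that repeat a pose let the fingers close, or fill a call up. It gives the time, the measured TCP pose, the force and the opening at its end, in the units of the state.
- get_obs(): the state, without advancing time (a new reading comes with each control period).
- cams.camera(name): name is "scene" or "top"; returns (picture, depth): 400x640x3 uint8, red, green, blue; 400x640 float32, m along the optical axis (not along the pixel's ray), 0 where there is no reading.
- cams.get_calibration(name): a dict with "fx", "fy", "cx", "cy" (pixels), "view" (4x4, takes a point from world to camera coordinates). Camera axes: x right, y down, z forward; pixel columns grow to the right and rows downward; lengths in m; the calibration is good to about 2 mm. A picture is of the moment at which its call begins. get_calibration takes no time and is no camera call.
- workorder.hand_in(): hands the job in, once; it reports no verdict.
The state is a dict: "time_s": time; "qpos": joint angles; "joint_vel": joint speeds; "tau": joint torques, N m; "ee_pos": TCP position; "eef_rot": TCP orientation; "force": force on the tool from outside, world axes, zero at the start; "moment": the same for the moment, N m; "grip_width": finger opening in m.
Only numpy, scipy, OpenCV 4.12 (cv2) and the standard library are available. Lean on these libraries where they do the work, as an engineer would, in place of code of your own. Each camera call takes 0.05 s, during which the arm holds its last target. There are 200 camera calls.

### The job

Close the open sample carton on the bench: fold the plain flap fully down first, then the flap with the paper label fully down over it. Then draw the hand scanner straight up out of its stand, turn it so that its reading window points straight down at the label on the closed carton, and finish while still holding it there in the gripper, still and clear of everything, with the window about 10 cm above the label. Leave the amber bottle, the beaker and the white jar where they stand.

Things in the scene. Friction and masses are not known exactly. Their poses are not given: they have to be found in the camera images.
- carton: Open cardboard carton fixed to the bench, 180 (its x) x 150 (its y) x 90 mm high, white insert with blue vial caps inside (all below the rim). Origin: centre of its underside, z up. Its two top flaps are hinged on the two 180 mm rims, at its +y and -y sides.
- inner_flap (a joint): Angle of the plain flap, hinged on the carton's +y rim: 0 = folded flat over the opening, 1.57 = standing upright, more = leaning outward (limit 2.2). Flap: cardboard sheet 176 mm along the hinge, 90 mm long, 4 mm thick. A light friction hinge (about 0.5 N at 60 mm): it stays where it is left and is simply pushed over and down.
- outer_flap (a joint): Angle of the flap that carries the white paper label, hinged on the carton's -y rim; same size, hinge friction and meaning of values as the plain flap. It closes on top of the plain one.
- inner_hinge (a point): Middle of the plain flap's hinge line, 90 mm above the bench; the hinge runs along the carton's x. The closed flap reaches from here 90 mm towards the carton's -y, its underside at this height.
- outer_hinge (a point): Middle of the labelled flap's hinge line, 94.5 mm above the bench; the hinge runs along the carton's x. The closed flap reaches from here 90 mm towards the carton's +y, its underside at this height.
- label (a point): Centre of the blank white label (80 mm along the hinge x 60 mm) on the outer face of the labelled flap, 45 mm from its hinge and on the surface of the 4 mm sheet. Once the flap is closed the label faces up, 98.5 mm above the bench. Its z axis points out of the label.
- stand: Cream plastic scanner stand fixed to the bench: foot 110 x 100 x 12 mm with an upright open-topped pocket, inside 31 x 35 mm, walls 5 mm, floor 12 mm and rim 65 mm above the bench. Origin: on the bench under the pocket's centre, z up; its -x side is the front, towards which the scanner's head looks.
- scanner: Grey hand scanner, 160 g, loose, upright in the pocket (2.5 mm play, 53 mm deep, so it may lean 4 degrees). Straight handle 26 (x) x 30 (y) x 152 mm (z); origin: centre of its lower end, z up the handle, heading as the stand. At its top a 30 mm wide neck, then a 52 mm wide head, bend off to -x and 35 degrees down; the head begins 29 mm from the handle's axis. Best gripped from above across the 30 mm width (y), 125 mm up.
- window (a point): Centre of the black reading window in the end of the scanner's head, at (-58.6, 0, 99.0) mm in the scanner's frame. Its z axis points out of the window along the reading direction: in the stand forward (the scanner's -x) and 35 degrees below level.
- amber_bottle: Bystander: amber bottle with blue cap, 60 mm across, 115 mm high; origin under its centre. Do not disturb.
- beaker: Bystander: open glass beaker, 70 mm across, 90 mm high; origin under its centre. Do not disturb.
- powder_jar: Bystander: white jar, 68 mm across, 85 mm high; origin under its centre. Do not disturb.
Things that resemble listed ones, but are neither listed nor needed, are in the scene too. Of the things shaped like the scanner, the grey one is meant. Of the things that look like the carton, the larger one is meant.

How it is judged:
On the way, in this order (a step that is already met when the one before it is completed fails the run):
1. the plain flap is folded down (value of joint inner_flap below 0.15 rad), for 0.2 s.
2. the labelled flap is folded down over it (value of joint each of inner_flap, outer_flap below 0.15 rad), for 0.2 s.
3. the scanner is drawn up out of its stand in the gripper (z of scanner in the frame of stand above 0.068 m and contact force between the fingers and scanner above 1 N), for 0.2 s.
At the end, for the whole second after the job is handed in: Both flaps within 0.15 rad of flat; scanner held in the fingers, at rest, lower end over 110 mm above the bench, touching nothing else; window within 27 degrees of straight down, 50 to 180 mm from the label, label centre within 35 mm of the reading line both ways (all of step 2 and angle between window's own z axis and vertical above 2.67 rad and z of label in the frame of window between 0.05 and 0.18 m and x of label in the frame of window between -0.035 and 0.035 m and y of label in the frame of window between -0.035 and 0.035 m and height (world z) of scanner above 0.11 m and contact force between the fingers and scanner above 1 N and contact force between scanner and carton below 0.1 N and contact force between scanner and stand below 0.1 N and contact force between scanner and amber_bottle below 0.1 N and contact force between scanner and beaker below 0.1 N and contact force between scanner and powder_jar below 0.1 N and linear speed of scanner below 0.03 m/s and angular speed of scanner below 0.2 rad/s); the arm keeps its last pose, push and grip.
It fails at once if the amber bottle is disturbed (moved over 30 mm or tipped) (distance of amber_bottle from where it was at the start of the episode above 0.03 m or angle between amber_bottle's own z axis and vertical above 0.35 rad).
It fails at once if the beaker is disturbed (moved over 30 mm or tipped) (distance of beaker from where it was at the start of the episode above 0.03 m or angle between beaker's own z axis and vertical above 0.35 rad).
It fails at once if the white jar is disturbed (moved over 30 mm or tipped) (distance of powder_jar from where it was at the start of the episode above 0.03 m or angle between powder_jar's own z axis and vertical above 0.35 rad).
It also fails if it takes over 64 s, if anything falls off the work surface, if the arm or the gripper's body presses on something with over 40 N, if the wrist force passes 120 N, or if a joint passes its speed limit or range.

## Working session

There is one attempt and no reset: what is moved stays moved. The work goes in short steps, Python scripts to look and compute and a shell command to move; the robot and the scene stay as the last step left them, time stands still between calls to the robot, and variables do not carry over. Pictures are saved under pics/ and viewed, about 8 in all and at most 12, crops included, and the job is handed in when it is done.

```bash
ls; mkdir -p pics; python3 - <<'E'
from station import get_obs, cams
import cv2,numpy as np
o=get_obs();print(o)
for n in("scene","top"):
    p,d=cams.camera(n);c=cams.get_calibration(n);print(n,c)
    cv2.imwrite(f"pics/{n}0.png",p[:,:,::-1]);np.savez(f"pics/{n}0.npz",p=p,d=d,**c)
E
```

```text
pics
{'time_s': 0.0, 'qpos': array([-1.23160930e+00,  3.00465935e-01,  1.52157355e+00, -6.73233754e-06,
        1.32068641e+00, -6.66187456e-02]), 'joint_vel': array([-8.01292256e-05, -1.02019394e-03, -4.47905623e-04, -1.93948071e-04,
        1.81856976e-03,  2.07660382e-03]), 'tau': array([-9.12296559e-05, -5.31805158e+01, -3.52738166e+01,  7.08310073e-02,
        2.43772828e-02, -9.96318317e-05]), 'ee_pos': array([ 0.21702557, -0.50511543,  0.22389234]), 'eef_rot': array([-1.57072739e+00,  1.13115667e-03, -1.16498884e+00]), 'force': array([-0.43922404, -0.41243282, -0.07086084]), 'moment': array([-0.04342462,  0.00673322, -0.00507   ]), 'grip_width': 0.09431723980202698}
scene {'fx': 438.92320850483213, 'fy': 438.92320850483213, 'cx': 314.3083264729921, 'cy': 198.4358789446584, 'view': array([[ 0.4594108 ,  0.88821915,  0.00290775, -0.2340528 ],
       [ 0.76907427, -0.39614382, -0.50159231, -0.39896538],
       [-0.44437201,  0.2326732 , -0.86509924,  1.68533139],
       [ 0.        ,  0.        ,  0.        ,  1.        ]])}
top {'fx': 479.3584232346666, 'fy': 479.3584232346666, 'cx': 323.44221594890337, 'cy': 201.94290470170466, 'view': array([[-2.23012660e-02, -9.99742546e-01, -4.18281438e-03,
        -6.75807799e-03],
       [-9.90208193e-01,  2.26648986e-02, -1.37746279e-01,
         5.84632148e-01],
       [ 1.37805619e-01,  1.06994065e-03, -9.90458715e-01,
         1.67254223e+00],
       [ 0.00000000e+00,  0.00000000e+00,  0.00000000e+00,
         1.00000000e+00]])}
```

View pics/scene0.png

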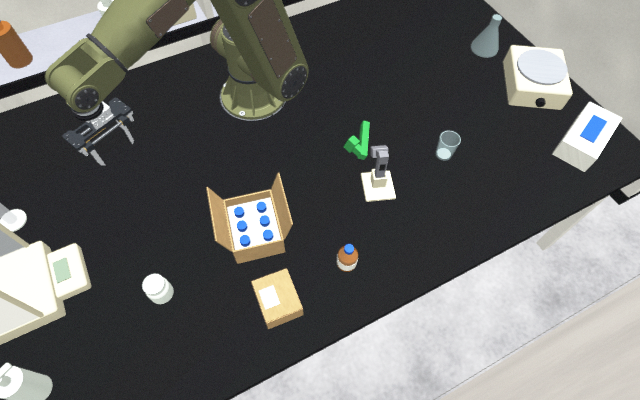

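View pics/top0.png

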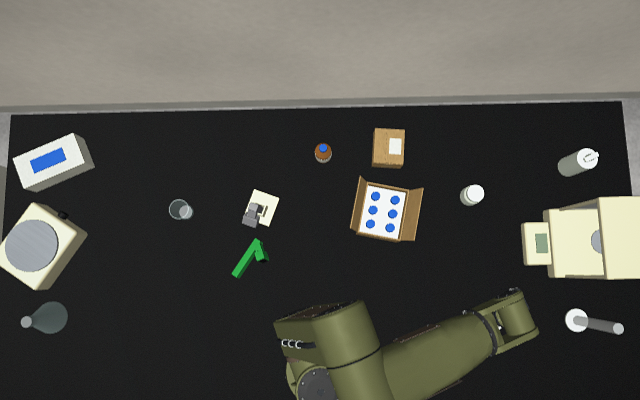

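```bash
cat > h.py <<'E'
import numpy as np,cv2
def load(n):
    f=np.load(n);return f['p'],f['d'],f
def pts(f):
    d=f['d'];v,u=np.mgrid[:400,:640]
    c=np.stack([(u-f['cx'])/f['fx']*d,(v-f['cy'])/f['fy']*d,d,np.ones_like(d)],-1)
    return (c@np.linalg.inv(f['view']).T)[...,:3]
def proj(f,P):
    c=f['view']@np.append(P,1);return np.array([f['fx']*c[0]/c[2]+f['cx'],f['fy']*c[1]/c[2]+f['cy']])
def ray(f,uv,z):
    i=np.linalg.inv(f['view']);o=i[:3,3];d=i[:3,:3]@[(uv[0]-f['cx'])/f['fx'],(uv[1]-f['cy'])/f['fy'],1]
    return o+d*(z-o[2])/d[2]
E
python3 - <<'E'
from h import *
a=load('pics/scene0.npz');b=load('pics/top0.npz')
for n in(a,b):print(np.linalg.inv(n[2]['view'])[:3,3], (n[1]>0).mean())
c1=cv2.resize(a[0][115:275,195:405],None,fx=3.8,fy=3.8,interpolation=cv2.INTER_CUBIC)
c2=cv2.resize(b[0][170:285,225:430],None,fx=3.8,fy=3.8,interpolation=cv2.INTER_CUBIC)
cv2.imwrite('pics/c1.png',c1[:600,:,::-1]);cv2.imwrite('pics/c2.png',c2[:,:,::-1])
for n,box in((a,(115,275,195,405)),(b,(170,285,225,430))):
    P=pts(n[2]);y0,y1,x0,x1=box
    print(np.round(P[230,250],3))
# objects: height map of cluster
P=np.concatenate([pts(n[2])[n[1]>0] for n in(a,b)])
for nm,(x0,x1,y0,y1) in {}.items():pass
for n in(b,a):
    Q=pts(n[2]);ok=(n[1]>0)&(Q[...,2]>.02)&(Q[...,0]>.3)&(Q[...,0]<.85)&(abs(Q[...,1])<.6)
    k,l,s,c=cv2.connectedComponentsWithStats(ok.astype(np.uint8))
    for i in range(1,k):
        if s[i,4]>40:
            q=Q[l==i];print(s[i],'min',q.min(0).round(3),'max',q.max(0).round(3))
E
```

```text
[ 1.16327449 -0.34228894  1.25854151] 0.99587109375
[ 0.34827111 -0.02179649  1.73708667] 0.99598046875
[ 0.552 -0.243  0.052]
[ 0.493  0.249 -0.   ]
[ 372  128   33   39 1170] min [ 0.71  -0.314  0.02 ] max [ 0.845 -0.199  0.083]
[315 143  17  19 266] min [ 0.735 -0.051  0.021] max [0.792 0.007 0.126]
[ 350  176   74   66 3454] min [ 0.437 -0.349  0.023] max [ 0.651 -0.105  0.188]
[461 184  23  21 365] min [ 0.565 -0.577  0.02 ] max [ 0.632 -0.515  0.097]
[169 199  24  20 279] min [0.532 0.447 0.021] max [0.6   0.516 0.101]
[242 200  26  28 421] min [0.492 0.183 0.02 ] max [0.594 0.257 0.176]
[232 238  37  39 539] min [0.329 0.181 0.02 ] max [0.462 0.309 0.07 ]
[344 121  26  37 496] min [0.326 0.18  0.02 ] max [0.462 0.31  0.064]
[437 131  24  27 485] min [0.528 0.446 0.02 ] max [0.602 0.518 0.096]
[371 145  18  43 606] min [0.493 0.18  0.02 ] max [0.594 0.255 0.169]
[ 207  173   86   89 4649] min [ 0.433 -0.348  0.02 ] max [ 0.651 -0.103  0.186]
[337 244  22  27 436] min [ 0.736 -0.053  0.021] max [0.796 0.007 0.12 ]
[ 252  268   51   59 1872] min [ 0.712 -0.316  0.02 ] max [ 0.846 -0.2    0.078]
[143 274  30  29 625] min [ 0.57  -0.582  0.02 ] max [ 0.633 -0.516  0.095]
```

View pics/c1.png

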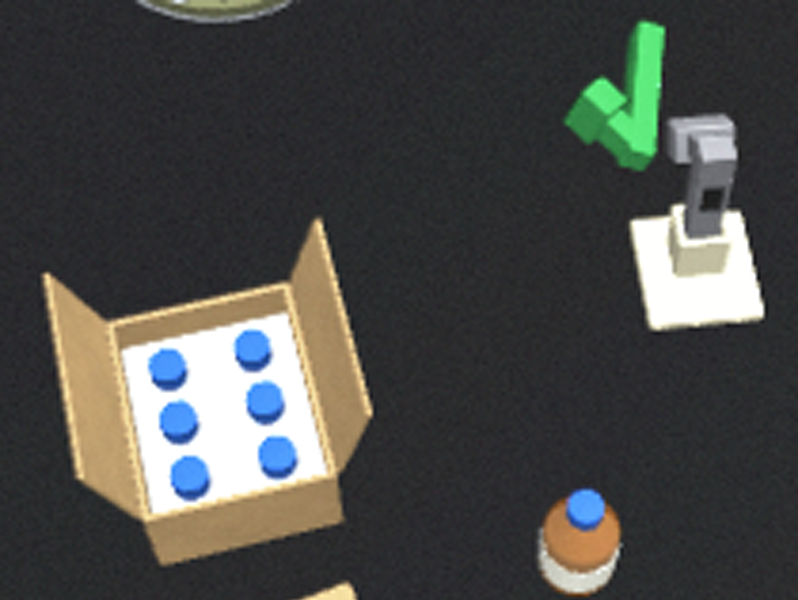

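View pics/c2.png

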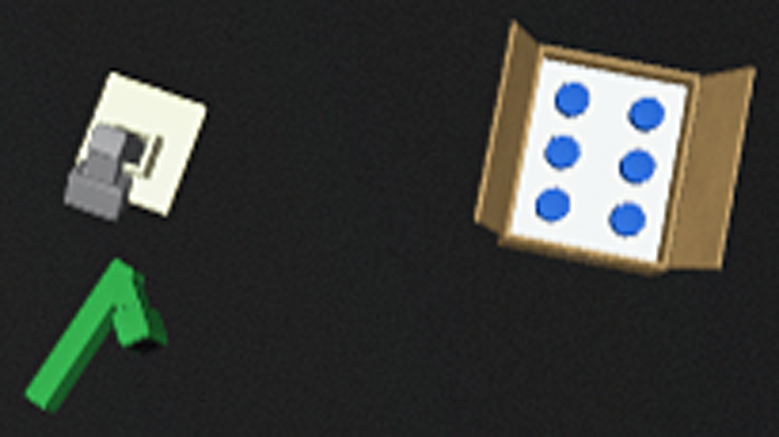

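```bash
python3 - <<'E'
from h import *
a=load('pics/scene0.npz');b=load('pics/top0.npz')
# carton: rim points of both clouds
for nm,n in(('top',b),('scene',a)):
    Q=pts(n[2]);q=Q.reshape(-1,3)
    box=(q[:,0]>.42)&(q[:,0]<.67)&(q[:,1]>-.36)&(q[:,1]<-.09)
    # white insert
    hsv=cv2.cvtColor(n[0],cv2.COLOR_RGB2HSV).reshape(-1,3)
    ins=q[box&(hsv[:,1]<40)&(hsv[:,2]>150)]
    r=cv2.minAreaRect(ins[:,:2].astype(np.float32)*1000);print(nm,'insert',r,ins[:,2].mean())
    w=q[box&(q[:,2]>.084)&(q[:,2]<.1)]
    r=cv2.minAreaRect(w[:,:2].astype(np.float32)*1000);print(nm,'rim',r)
    yaw=-.18;c=np.array([.545,-.23])
    e=np.array([np.cos(yaw),np.sin(yaw)]);m=np.array([-e[1],e[0]])
    for s in(1,-1):
        f=q[box&(q[:,2]>.115)&(s*((q[:,:2]-c)@m)>.05)]
        cc=f.mean(0);U,S,V=np.linalg.svd(f-cc);nn=V[2];nn=nn*np.sign(nn[1])*s
        res=(f-cc)@nn
        print(nm,s,len(f),'n',nn.round(4),'lean',np.arctan2(-nn[2],np.hypot(*nn[:2])).round(3),'yaw',(np.arctan2(nn[1],nn[0])-s*np.pi/2).round(3),'rms',res.std().round(4),'ztop',np.percentile(f[:,2],[95,98,99.5]).round(4),
          'pt at z=.09', (cc-nn/np.hypot(*nn[:2])**2*0+0*cc).round(4))
    # stand foot
    box=(q[:,0]>.46)&(q[:,0]<.63)&(q[:,1]>.14)&(q[:,1]<.29)
    cream=box&(hsv[:,1]<60)&(hsv[:,2]>170)&(q[:,2]<.03);k=q[cream]
    print(nm,'foot',cv2.minAreaRect(k[:,:2].astype(np.float32)*1000),k[:,2].mean().round(4))
    k=q[box&(q[:,2]>.05)&(q[:,2]<.068)&(hsv[:,2]>150)];print(nm,'pocket',len(k),cv2.minAreaRect(k[:,:2].astype(np.float32)*1000) if len(k)>3 else '')
    k=q[box&(q[:,2]>.09)];print(nm,'scanner',len(k),cv2.minAreaRect(k[:,:2].astype(np.float32)*1000),k[:,2].max())
    k=k[k[:,2]>.145];print('  top part',len(k),cv2.minAreaRect(k[:,:2].astype(np.float32)*1000))
    k=q[(q[:,0]>.32)&(q[:,0]<.47)&(q[:,1]>.17)&(q[:,1]<.32)&(q[:,2]>.05)];print('green hi',k.min(0),k.max(0))
E
```

```text
top insert ((542.3701171875, -227.49143981933594), (138.5814208984375, 172.07298278808594), 77.55875396728516) 0.0538173690748916
top rim ((543.6629638671875, -226.83831787109375), (159.16885375976562, 181.66641235351562), 77.6338882446289)
top 1 340 n [ 0.2025  0.9218 -0.3307] lean 0.337 yaw -0.216 rms 0.0014 ztop [0.1783 0.181  0.1835] pt at z=.09 [ 0.5638 -0.1329  0.1527]
top -1 564 n [-0.2059 -0.9257 -0.3172] lean 0.323 yaw -0.219 rms 0.0018 ztop [0.183  0.1855 0.1867] pt at z=.09 [ 0.5224 -0.3173  0.1524]
top foot ((574.47412109375, 206.736083984375), (98.8947982788086, 109.71064758300781), 68.08918762207031) 0.014
top pocket 39 ((566.6329345703125, 210.59414672851562), (46.003082275390625, 41.073814392089844), 68.68765258789062)
top scanner 327 ((537.1727294921875, 221.43467712402344), (53.32244873046875, 78.5574951171875), 68.3509521484375) 0.1760452201032019
  top part 142 ((543.8423461914062, 218.35394287109375), (40.45302963256836, 58.439613342285156), 58.883541107177734)
green hi [0.38295052 0.18860961 0.05029396] [0.43549549 0.24459299 0.06983327]
scene insert ((541.34722
[... 365 characters left out ...]
1 n [-0.2071 -0.9238 -0.322 ] lean 0.328 yaw -0.221 rms 0.0013 ztop [0.1809 0.1825 0.1839] pt at z=.09 [ 0.5261 -0.3191  0.1526]
scene foot ((570.9766845703125, 207.86895751953125), (100.42475891113281, 121.14715576171875), 68.22404479980469) 0.0127
scene pocket 90 ((564.9547729492188, 210.2269287109375), (46.864784240722656, 46.878360748291016), 67.4576644897461)
scene scanner 364 ((536.7715454101562, 220.60565185546875), (53.12837219238281, 84.10096740722656), 68.19691467285156) 0.1692323200881003
  top part 119 ((548.6827392578125, 218.80880737304688), (36.080955505371094, 53.90775680541992), 69.06902313232422)
green hi [0.38221544 0.18783736 0.05026887] [0.42414423 0.22589308 0.06391983]
```

```bash
python3 -m handwheel '[{"fingers":-1,"x":-0.01,"y":-0.02,"z":0.02,"spin":-3},{"fingers":-1,"x":-0.03,"y":-0.036,"z":0.06,"spin":-9},{"fingers":-1,"x":-0.05,"y":-0.036,"z":0.1,"spin":-15},{"fingers":-1,"x":-0.07,"y":-0.036,"z":0.14,"spin":-21},{"fingers":-1,"x":-0.09,"y":-0.036,"z":0.18,"spin":-28},{"fingers":-1,"x":-0.11,"y":-0.036,"z":0.22,"spin":-35},{"fingers":-1,"x":-0.13,"y":-0.036,"z":0.26,"spin":-42},{"fingers":-1,"x":-0.15,"y":-0.036,"z":0.3,"spin":-48},{"fingers":-1,"x":-0.17,"y":-0.036,"z":0.34,"spin":-54.3},{"fingers":-1,"x":-0.19,"y":-0.036,"z":0.38,"spin":-54.3}]'
```

```text
time_s: 1.1
ee_pos: [0.4921, -0.1791, 0.2603]
eef_rot: [-1.571, 0.0, -0.213]
force: [0.6, -0.2, 0.3]
grip_width: 0.0176
```

```bash
python3 -m handwheel '[{"fingers":-1,"x":0.02,"y":0,"z":0.035,"spin":0},{"fingers":-1,"x":0.04,"y":0,"z":0.07,"spin":0},{"fingers":-1,"x":0.06,"y":0,"z":0.106,"spin":0},{"fingers":-1,"x":0.06,"y":0.03,"z":0.106,"spin":0},{"fingers":-1,"x":0.06,"y":0.06,"z":0.106,"spin":0},{"fingers":-1,"x":0.06,"y":0.086,"z":0.106,"spin":0},{"fingers":-1,"x":0.06,"y":0.086,"z":0.08,"spin":0},{"fingers":-1,"x":0.06,"y":0.086,"z":0.06,"spin":0},{"fingers":-1,"x":0.06,"y":0.086,"z":0.04,"spin":0},{"fingers":-1,"x":0.06,"y":0.086,"z":0.03,"spin":0}]'
```

```text
time_s: 2.1
ee_pos: [0.5559, -0.1655, 0.1741]
eef_rot: [-1.571, 0.001, -0.218]
force: [-0.2, -0.0, 0.3]
grip_width: 0.0006
```

```bash
python3 - <<'E'
from station import cams
import cv2
p,d=cams.camera("top")
cv2.imwrite("pics/t1.png",cv2.resize(p[160:260,320:450],None,fx=4,fy=4,interpolation=cv2.INTER_CUBIC)[:,:,::-1])
E
```

```text
(no output)
```

View pics/t1.png

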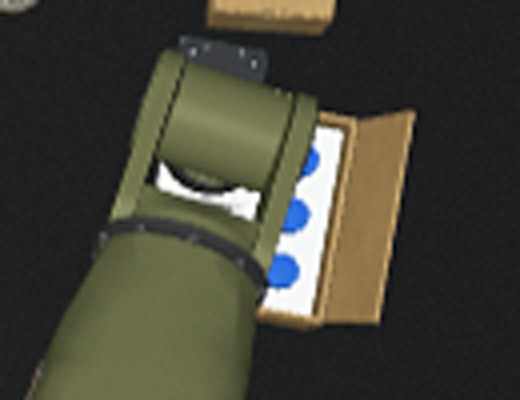

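```bash
python3 - <<'E'
from station import cams
import cv2
p,d=cams.camera("scene")
cv2.imwrite("pics/s1.png",cv2.resize(p[120:290,170:340],None,fx=3.5,fy=3.5,interpolation=cv2.INTER_CUBIC)[:,:,::-1])
E
```

```text
(no output)
```

View pics/s1.png

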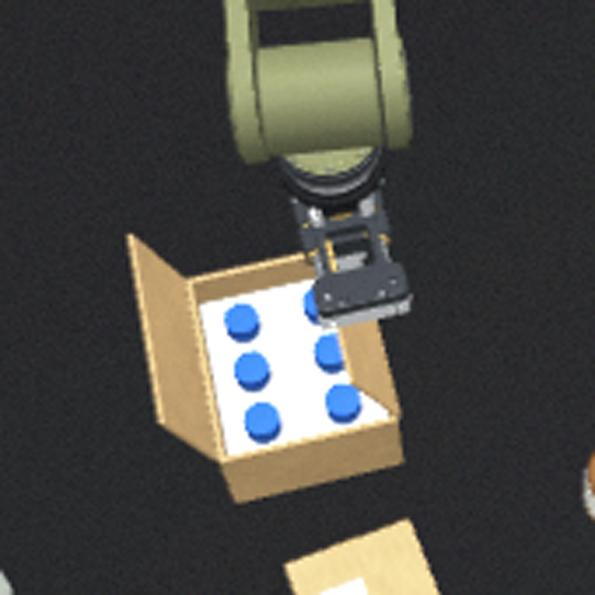

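```bash
python3 - <<'E'
from station import cams
import cv2,numpy as np
from h import pts
p,d=cams.camera("top");P=pts(dict(d=d,**cams.get_calibration("top")))
for v in(205,208,211,213):
    for u in(360,364,368,372,376,380,384):print(u,v,p[v,u],P[v,u].round(3))
E
```

```text
360 205 [254 255 254] [ 0.53  -0.127  0.347]
364 205 [100 103 101] [ 0.53  -0.139  0.346]
368 205 [52 52 51] [ 0.526 -0.148  0.372]
372 205 [95 99 67] [ 0.523 -0.157  0.392]
376 205 [54 54 36] [ 0.519 -0.166  0.421]
380 205 [75 79 51] [ 0.517 -0.174  0.442]
384 205 [91 94 62] [ 0.516 -0.185  0.444]
360 208 [85 88 53] [ 0.503 -0.116  0.493]
364 208 [204 207 200] [ 0.503 -0.126  0.491]
368 208 [218 222 218] [ 0.52  -0.15   0.352]
372 208 [114 115 113] [ 0.521 -0.162  0.348]
376 208 [223 228 226] [ 0.52  -0.174  0.346]
380 208 [251 252 251] [ 0.52  -0.185  0.344]
384 208 [177 182 178] [ 0.556 -0.234  0.05 ]
360 211 [96 99 66] [ 0.494 -0.115  0.503]
364 211 [81 84 54] [ 0.494 -0.125  0.502]
368 211 [72 74 47] [ 0.494 -0.136  0.5  ]
372 211 [80 81 66] [ 0.494 -0.147  0.495]
376 211 [161 163 162] [ 0.517 -0.179  0.296]
380 211 [230 233 231] [ 0.513 -0.186  0.335]
384 211 [69 72 55] [ 0.502 -0.187  0.423]
360 213 [112 117  76] [ 0.489 -0.114  0.503]
364 213 [115 118  78] [ 0.488 -0.124  0.51 ]
368 213 [101 104  70] [ 0.488 -0.135  0.506]
372 213 [75 76 51] [ 0.348 -0.022  1.737]
376 213 [73 76 48] [ 0.489 -0.157  0.496]
380 213 [217 224 219] [ 0.489 -0.168  0.487]
384 213 [44 46 25] [ 0.494 -0.184  0.443]
```

```bash
python3 -m handwheel '[{"fingers":-1,"x":0,"y":0,"z":-0.007,"spin":0},{"fingers":-1,"x":0,"y":0,"z":-0.014,"spin":0},{"fingers":-1,"x":0,"y":0.002,"z":-0.022,"spin":0},{"fingers":-1,"x":0,"y":0.005,"z":-0.029,"spin":0},{"fingers":-1,"x":0,"y":0.012,"z":-0.034,"spin":0},{"fingers":-1,"x":0,"y":0.018,"z":-0.038,"spin":0},{"fingers":-1,"x":0,"y":0.018,"z":-0.038,"spin":0},{"fingers":-1,"x":0,"y":0.018,"z":-0.02,"spin":0},{"fingers":-1,"x":0,"y":0.01,"z":0.02,"spin":0},{"fingers":-1,"x":-0.03,"y":0,"z":0.06,"spin":0}]'; python3 - <<'E'
from station import cams
import cv2
p,d=cams.camera("scene")
cv2.imwrite("pics/s2.png",cv2.resize(p[120:290,170:340],None,fx=3.5,fy=3.5,interpolation=cv2.INTER_CUBIC)[:,:,::-1])
E
```

```text
time_s: 3.25
ee_pos: [0.5413, -0.0994, 0.1738]
eef_rot: [-1.571, 0.0, -0.218]
force: [0.2, 1.2, 1.3]
grip_width: 0.0006
```

View pics/s2.png

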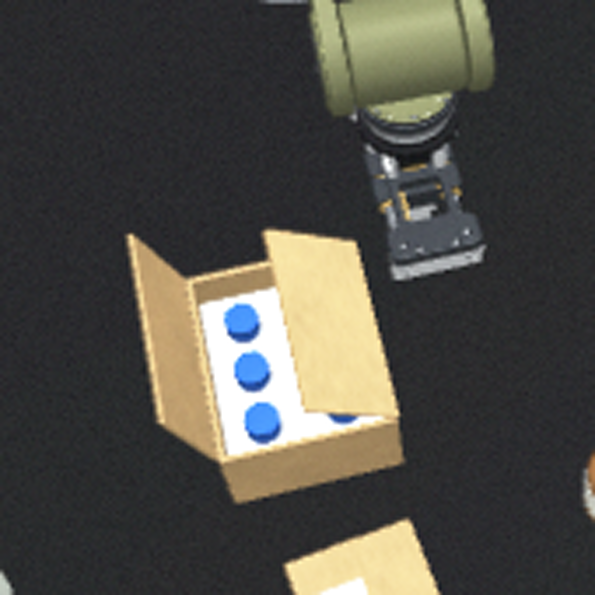

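```bash
python3 -m handwheel '[{"fingers":-1,"x":0.015,"y":-0.02,"z":-0.035,"spin":0},{"fingers":-1,"x":0.03,"y":-0.02,"z":-0.07,"spin":0},{"fingers":-1,"x":0.03,"y":-0.01,"z":-0.104,"spin":0},{"fingers":-1,"x":0.03,"y":0.01,"z":-0.104,"spin":0},{"fingers":-1,"x":0.03,"y":0.03,"z":-0.106,"spin":0},{"fingers":-1,"x":0.03,"y":0.045,"z":-0.108,"spin":0},{"fingers":-1,"x":0.03,"y":0.055,"z":-0.109,"spin":0},{"fingers":-1,"x":0.03,"y":0.062,"z":-0.109,"spin":0},{"fingers":-1,"x":0.03,"y":0.063,"z":-0.109,"spin":0},{"fingers":-1,"x":0.03,"y":0.063,"z":-0.109,"spin":0}]'
```

```text
time_s: 4.3
ee_pos: [0.5463, -0.2131, 0.113]
eef_rot: [-1.571, -0.001, -0.217]
force: [-9.6, 1.9, 12.9]
grip_width: 0.0009
```

```bash
python3 -m handwheel '[{"fingers":-1,"x":0,"y":-0.03,"z":0,"spin":0},{"fingers":-1,"x":0,"y":-0.075,"z":0,"spin":0},{"fingers":-1,"x":0,"y":-0.12,"z":-0.01,"spin":0},{"fingers":-1,"x":0,"y":-0.149,"z":-0.04,"spin":0},{"fingers":-1,"x":0,"y":-0.149,"z":-0.08,"spin":0},{"fingers":-1,"x":0,"y":-0.149,"z":-0.12,"spin":0},{"fingers":-1,"x":0,"y":-0.149,"z":-0.155,"spin":0},{"fingers":-1,"x":0,"y":-0.12,"z":-0.156,"spin":0},{"fingers":-1,"x":0,"y":-0.09,"z":-0.156,"spin":0},{"fingers":-1,"x":0,"y":-0.063,"z":-0.156,"spin":0}]'
```

```text
time_s: 5.3
ee_pos: [0.5125, -0.3656, 0.1733]
eef_rot: [-1.571, -0.0, -0.218]
force: [0.2, 0.9, -0.4]
grip_width: 0.0003
```

```bash
python3 -m handwheel '[{"fingers":-1,"x":0,"y":0,"z":0.025,"spin":0},{"fingers":-1,"x":0,"y":0,"z":0.045,"spin":0},{"fingers":-1,"x":0,"y":0,"z":0.065,"spin":0},{"fingers":-1,"x":0,"y":0,"z":0.085,"spin":0},{"fingers":-1,"x":0,"y":0.001,"z":0.1,"spin":0},{"fingers":-1,"x":0,"y":0.011,"z":0.111,"spin":0},{"fingers":-1,"x":0,"y":0.025,"z":0.119,"spin":0},{"fingers":-1,"x":0,"y":0.04,"z":0.124,"spin":0},{"fingers":-1,"x":0,"y":0.052,"z":0.126,"spin":0},{"fingers":-1,"x":0,"y":0.058,"z":0.126,"spin":0}]'; python3 -m handwheel '[{"fingers":-1,"x":0,"y":0.001,"z":0,"spin":0},{"fingers":-1,"x":0,"y":0.001,"z":0,"spin":0},{"fingers":-1,"x":0,"y":0.001,"z":0,"spin":0},{"fingers":-1,"x":0,"y":0.001,"z":0,"spin":0},{"fingers":1,"x":0,"y":-0.02,"z":0,"spin":0},{"fingers":1,"x":0,"y":-0.05,"z":0.01,"spin":0},{"fingers":1,"x":0,"y":-0.09,"z":0.03,"spin":0},{"fingers":1,"x":0,"y":-0.13,"z":0.06,"spin":0},{"fingers":1,"x":0,"y":-0.16,"z":0.1,"spin":0},{"fingers":1,"x":0,"y":-0.16,"z":0.13,"spin":0}]'
python3 - <<'E'
from station import cams
import cv2,numpy as np
from h import pts
n={}
p,d=cams.camera("scene");f=dict(d=d,**cams.get_calibration("scene"));P=pts(f)
np.savez("pics/s3.npz",p=p,d=d,**cams.get_calibration("scene"))
m=np.array([.2153,.9765]);e=np.array([.9765,-.2153]);q=P[...,:2]-[.5425,-.2265]
s=q@m;t=q@e
for k in np.arange(-.07,.08,.02):
    w=(abs(t)<.06)&(abs(s-k)<.008)&(P[...,2]>.05)&(P[...,2]<.2);print(k.round(3),w.sum(),np.median(P[w][:,2]).round(4))
hsv=cv2.cvtColor(p,cv2.COLOR_RGB2HSV);w=(abs(t)<.09)&(abs(s)<.07)&(hsv[...,1]<40)&(hsv[...,2]>150)&(P[...,2]<.12)&(P[...,2]>.08)
print(w.sum(),cv2.minAreaRect(P[w][:,:2].astype(np.float32)*1000))
E
```

```text
time_s: 6.3
ee_pos: [0.5398, -0.242, 0.1164]
eef_rot: [-1.57, 0.0, -0.217]
force: [-19.8, 15.5, 51.6]
grip_width: 0.0005
time_s: 7.3
ee_pos: [0.569, -0.1144, 0.2804]
eef_rot: [-1.571, -0.007, -0.218]
force: [0.7, -0.1, -0.8]
grip_width: 0.0449
-0.07 156 0.0989
-0.05 195 0.0998
-0.03 196 0.0996
-0.01 191 0.0997
0.01 191 0.0987
0.03 188 0.0949
0.05 189 0.0946
0.07 152 0.0945
518 ((534.4046630859375, -256.0453186035156), (62.74242401123047, 83.04364776611328), 77.21692657470703)
```

```bash
python3 -m handwheel '[{"fingers":1,"x":-0.007,"y":0,"z":0.03,"spin":-8},{"fingers":1,"x":-0.015,"y":0,"z":0.06,"spin":-16},{"fingers":1,"x":-0.024,"y":0,"z":0.1,"spin":-24},{"fingers":1,"x":-0.034,"y":0,"z":0.14,"spin":-32},{"fingers":1,"x":-0.043,"y":0,"z":0.18,"spin":-40},{"fingers":1,"x":-0.053,"y":0,"z":0.22,"spin":-48},{"fingers":1,"x":-0.063,"y":0,"z":0.26,"spin":-56},{"fingers":1,"x":-0.07,"y":0,"z":0.29,"spin":-64},{"fingers":1,"x":-0.0766,"y":0,"z":0.318,"spin":-72},{"fingers":1,"x":-0.0766,"y":0,"z":0.318,"spin":-80.5}]' 20; python3 - <<'E'
from station import cams,get_obs
import cv2,numpy as np
from h import pts
p,d=cams.camera("scene");f=dict(d=d,**cams.get_calibration("scene"));P=pts(f)
np.savez("pics/s4.npz",p=p,d=d,**cams.get_calibration("scene"))
print(get_obs()['ee_pos'],get_obs()['eef_rot'])
X=np.array([.928,-.373]);Y=np.array([.373,.928]);q=P[...,:2]-[.566,.2104];s=q@X;t=q@Y
for z in np.arange(.07,.18,.01):
    w=(abs(t)<.04)&(abs(s)<.1)&(abs(P[...,2]-z)<.005);
    if w.sum():print(z.round(3),w.sum(),'x',s[w].min().round(4),s[w].max().round(4),'y',t[w].min().round(4),t[w].max().round(4))
cv2.imwrite("pics/s4.png",cv2.resize(p[90:240,310:440],None,fx=4,fy=4,interpolation=cv2.INTER_CUBIC)[:,:,::-1])
E
```

```text
time_s: 8.35
ee_pos: [0.5612, 0.2141, 0.275]
eef_rot: [-1.57, 0.001, 1.196]
force: [-0.1, -0.8, -0.2]
grip_width: 0.0938
[0.56134756 0.21265589 0.27499621] [-1.56966010e+00  9.00012383e-04  1.20524496e+00]
0.07 54 x -0.0192 0.0216 y -0.0253 0.0216
0.08 19 x -0.0137 0.0097 y -0.0157 0.014
0.09 19 x -0.0023 0.0099 y -0.0158 0.013
0.1 19 x -0.0135 0.0094 y -0.0159 0.0112
0.11 26 x -0.0509 0.0112 y -0.0271 0.0131
0.12 34 x -0.0713 0.0078 y -0.0275 0.0249
0.13 69 x -0.0687 0.0089 y -0.0274 0.0249
0.14 84 x -0.0577 0.0078 y -0.0273 0.025
0.15 39 x -0.0465 0.0071 y -0.0171 0.0199
0.16 51 x -0.0222 0.0066 y -0.0166 0.0134
0.17 31 x -0.0192 0.0056 y -0.0143 0.0107
```

View pics/s4.png

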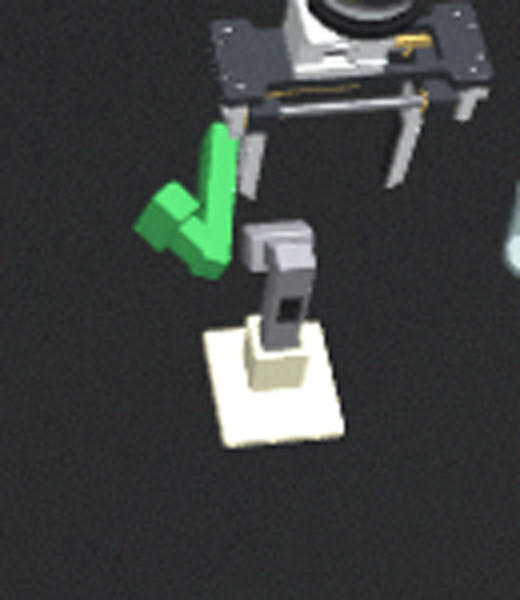

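```bash
python3 -m handwheel '[{"fingers":1,"x":-0.0015,"y":0.02,"z":0,"spin":0},{"fingers":1,"x":-0.0015,"y":0.06,"z":0,"spin":0},{"fingers":1,"x":-0.0015,"y":0.1,"z":0,"spin":0},{"fingers":1,"x":-0.0015,"y":0.125,"z":0,"spin":0},{"fingers":1,"x":-0.0015,"y":0.139,"z":0,"spin":0},{"fingers":1,"x":-0.0015,"y":0.139,"z":0,"spin":0},{"fingers":-1,"x":-0.0015,"y":0.139,"z":0,"spin":0},{"fingers":-1,"x":-0.0015,"y":0.139,"z":0,"spin":0},{"fingers":-1,"x":-0.0015,"y":0.139,"z":0,"spin":0},{"fingers":-1,"x":-0.0015,"y":0.139,"z":0,"spin":0}]' 20; python3 -m handwheel '[{"fingers":-1,"x":0,"y":0,"z":0,"spin":0},{"fingers":-1,"x":0,"y":0,"z":0,"spin":0},{"fingers":-1,"x":0,"y":0,"z":0,"spin":0},{"fingers":-1,"x":0,"y":0,"z":0,"spin":0},{"fingers":-1,"x":0,"y":0,"z":0,"spin":0},{"fingers":-1,"x":0,"y":0,"z":0,"spin":0},{"fingers":-1,"x":0,"y":0,"z":0,"spin":0},{"fingers":-1,"x":0,"y":0,"z":0,"spin":0},{"fingers":-1,"x":0,"y":0,"z":0,"spin":0},{"fingers":-1,"x":0,"y":0,"z":0,"spin":0}]' 20
```

```text
time_s: 9.4
ee_pos: [0.5611, 0.2103, 0.138]
eef_rot: [-1.572, -0.001, 1.188]
force: [1.4, 0.3, 0.3]
grip_width: 0.0653
time_s: 10.4
ee_pos: [0.5609, 0.2102, 0.1372]
eef_rot: [-1.571, -0.0, 1.188]
force: [0.5, -0.3, -0.2]
grip_width: 0.03
```

```bash
python3 -m handwheel '[{"fingers":-1,"x":0,"y":-0.01,"z":0,"spin":0},{"fingers":-1,"x":0,"y":-0.025,"z":0,"spin":0},{"fingers":-1,"x":0,"y":-0.04,"z":0,"spin":0},{"fingers":-1,"x":0,"y":-0.055,"z":0,"spin":0},{"fingers":-1,"x":0,"y":-0.068,"z":0,"spin":0},{"fingers":-1,"x":0,"y":-0.075,"z":0,"spin":0},{"fingers":-1,"x":0,"y":-0.075,"z":0,"spin":0},{"fingers":-1,"x":0,"y":-0.075,"z":0,"spin":0},{"fingers":-1,"x":0,"y":-0.075,"z":0,"spin":0},{"fingers":-1,"x":0,"y":-0.075,"z":0,"spin":0}]' 20;  python3 - <<'E'
from station import cams,get_obs
import cv2,numpy as np
from h import pts
p,d=cams.camera("scene");f=dict(d=d,**cams.get_calibration("scene"));P=pts(f)
X=np.array([.928,-.373]);Y=np.array([.373,.928]);q=P[...,:2]-[.566,.2104];s=q@X;t=q@Y
for z in np.arange(.07,.2,.01):
    w=(abs(t)<.014)&(abs(s)<.1)&(abs(P[...,2]-z)<.005);
    if w.sum():print(z.round(3),w.sum(),'x',s[w].min().round(4),s[w].max().round(4))
cv2.imwrite("pics/s5.png",cv2.resize(p[90:240,310:440],None,fx=4,fy=4,interpolation=cv2.INTER_CUBIC)[:,:,::-1])
E
```

```text
time_s: 11.4
ee_pos: [0.5607, 0.2101, 0.2116]
eef_rot: [-1.57, 0.001, 1.188]
force: [0.1, 0.5, -1.7]
grip_width: 0.0298
0.07 6 x -0.015 0.0206
0.09 8 x 0.0085 0.0116
0.1 13 x 0.0087 0.0129
0.11 17 x 0.0076 0.0121
0.12 12 x 0.0051 0.0124
0.13 17 x 0.0074 0.0141
0.14 20 x 0.006 0.0123
0.15 14 x 0.0047 0.0107
0.16 19 x 0.0029 0.0115
0.17 16 x 0.0034 0.0107
0.18 14 x 0.0044 0.0104
0.19 21 x 0.0031 0.0104
```

View pics/s5.png

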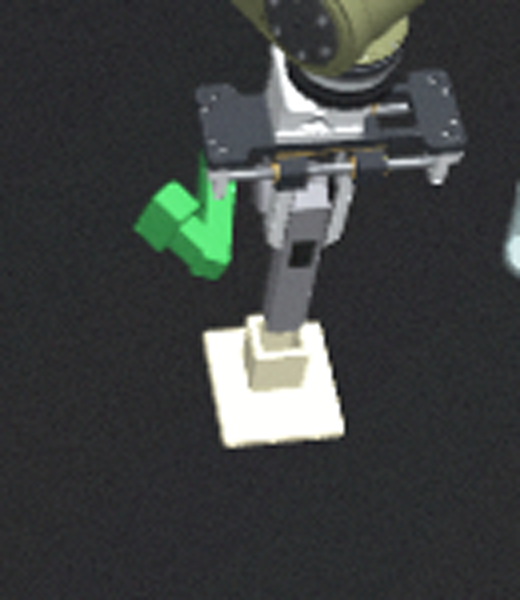

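```bash
python3 -m handwheel '[{"fingers":-1,"x":0,"y":0.01,"z":0,"spin":0},{"fingers":-1,"x":0,"y":0.02,"z":0,"spin":0},{"fingers":-1,"x":0,"y":0.028,"z":0,"spin":0},{"fingers":-1,"x":0,"y":0.031,"z":0.002,"spin":0},{"fingers":-1,"x":0,"y":0.031,"z":0.008,"spin":0},{"fingers":-1,"x":0,"y":0.031,"z":0.016,"spin":0},{"fingers":-1,"x":0,"y":0.0315,"z":0.024,"spin":0},{"fingers":-1,"x":0,"y":0.032,"z":0.031,"spin":0},{"fingers":-1,"x":0,"y":0.0335,"z":0.037,"spin":0},{"fingers":-1,"x":0,"y":0.035,"z":0.043,"spin":0}]' 10;  python3 - <<'E'
from station import cams,get_obs
import cv2,numpy as np
p,d=cams.camera("scene")
print(get_obs()['force'],get_obs()['moment'])
cv2.imwrite("pics/s6.png",cv2.resize(p[90:240,310:440],None,fx=4,fy=4,interpolation=cv2.INTER_CUBIC)[:,:,::-1])
E
```

```text
time_s: 12.45
ee_pos: [0.5206, 0.2266, 0.1775]
eef_rot: [-1.571, -0.001, 1.188]
force: [0.8, 0.3, -0.9]
grip_width: 0.03
[-0.09224507  0.00225397 -1.07657514] [-0.04278436 -0.36829895  0.00237815]
```

View pics/s6.png

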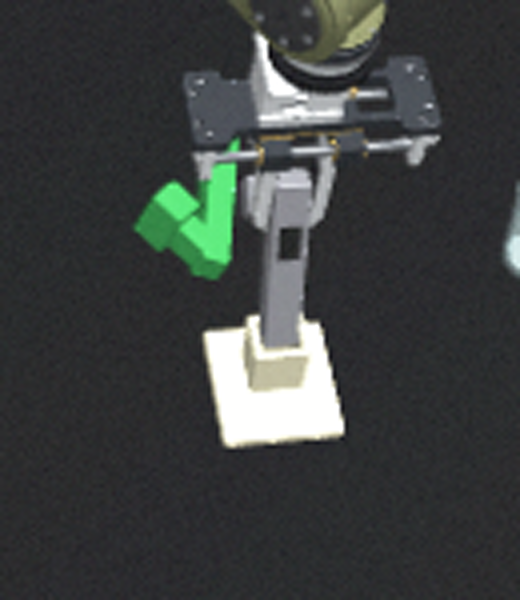

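```bash
python3 -m handwheel '[{"fingers":-1,"x":0,"y":0.0025,"z":0.007,"spin":0},{"fingers":-1,"x":0,"y":0.005,"z":0.014,"spin":0},{"fingers":-1,"x":0,"y":0.0085,"z":0.021,"spin":0},{"fingers":-1,"x":0,"y":0.012,"z":0.0275,"spin":0},{"fingers":-1,"x":0,"y":0.016,"z":0.034,"spin":0},{"fingers":-1,"x":0,"y":0.0205,"z":0.04,"spin":0},{"fingers":-1,"x":0,"y":0.027,"z":0.0475,"spin":0},{"fingers":-1,"x":0,"y":0.0345,"z":0.0545,"spin":0},{"fingers":-1,"x":0,"y":0.036,"z":0.056,"spin":0},{"fingers":-1,"x":0,"y":0.036,"z":0.056,"spin":0}]' 10;  python3 - <<'E'
from station import cams,get_obs
import cv2,numpy as np
from h import pts
p,d=cams.camera("scene")
print(get_obs()['force'],get_obs()['moment'])
f=dict(d=d,**cams.get_calibration("scene"));P=pts(f)
X=np.array([.928,-.373]);Y=np.array([.373,.928]);q=P[...,:2]-[.566,.2104];s=q@X;t=q@Y
w=(abs(t)<.012)&(s<.012)&(s>-.13)&(P[...,2]>.072)&(P[...,2]<.15)
for a in np.arange(-.12,.01,.01):
    k=w&(abs(s-a)<.005)
    if k.sum():print(a.round(3),k.sum(),np.median(P[k][:,2]).round(4),P[k][:,2].max().round(4))
cv2.imwrite("pics/s7.png",cv2.resize(p[90:240,310:440],None,fx=4,fy=4,interpolation=cv2.INTER_CUBIC)[:,:,::-1])
E
```

```text
time_s: 13.5
ee_pos: [0.4686, 0.2472, 0.1408]
eef_rot: [-1.57, 0.001, 1.188]
force: [0.9, 0.0, -2.0]
grip_width: 0.0298
[-0.01004657 -0.57841215 -2.11810641] [ 0.01399602 -0.07702563 -0.00274357]
-0.1 1 0.0835 0.0835
-0.09 4 0.1479 0.1488
-0.08 12 0.1462 0.15
-0.07 27 0.1425 0.15
-0.06 32 0.1346 0.1455
-0.05 32 0.1254 0.138
-0.04 29 0.1182 0.1266
-0.03 26 0.1107 0.1184
-0.02 30 0.1021 0.1118
-0.01 28 0.0937 0.1016
-0.0 30 0.086 0.0935
```

View pics/s7.png

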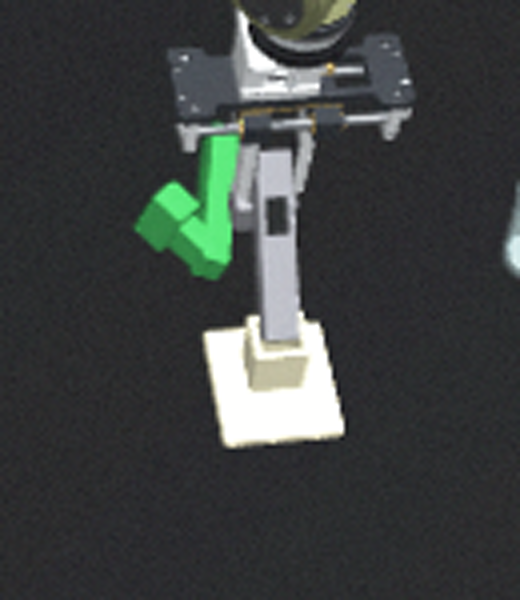

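```bash
python3 -m handwheel '[{"fingers":-1,"x":0,"y":0,"z":0,"spin":0},{"fingers":-1,"x":0,"y":0,"z":0,"spin":0},{"fingers":-1,"x":0,"y":-0.01,"z":0,"spin":0},{"fingers":-1,"x":0,"y":-0.03,"z":0,"spin":0},{"fingers":-1,"x":0,"y":-0.055,"z":0,"spin":0},{"fingers":-1,"x":0,"y":-0.08,"z":0,"spin":0},{"fingers":-1,"x":0,"y":-0.105,"z":0,"spin":0},{"fingers":-1,"x":0,"y":-0.125,"z":0,"spin":0},{"fingers":-1,"x":0,"y":-0.137,"z":0,"spin":0},{"fingers":-1,"x":0,"y":-0.14,"z":0,"spin":0}]' 40
python3 -m handwheel '[{"fingers":-1,"x":-0.009,"y":0,"z":-0.005,"spin":0},{"fingers":-1,"x":-0.026,"y":0,"z":-0.016,"spin":0},{"fingers":-1,"x":-0.05,"y":0,"z":-0.03,"spin":0},{"fingers":-1,"x":-0.075,"y":0,"z":-0.046,"spin":0},{"fingers":-1,"x":-0.1,"y":0,"z":-0.061,"spin":0},{"fingers":-1,"x":-0.125,"y":0,"z":-0.076,"spin":0},{"fingers":-1,"x":-0.15,"y":0,"z":-0.092,"spin":0},{"fingers":-1,"x":-0.175,"y":0,"z":-0.107,"spin":0},{"fingers":-1,"x":-0.195,"y":0,"z":-0.119,"spin":0},{"fingers":-1,"x":-0.21,"y":0,"z":-0.128,"spin":0}]'
python3 -m handwheel '[{"fingers":-1,"x":-0.015,"y":0,"z":-0.01,"spin":0},{"fingers":-1,"x":-0.04,"y":0,"z":-0.025,"spin":0},{"fingers":-1,"x":-0.065,"y":0,"z":-0.04,"spin":0},{"fingers":-1,"x":-0.09,"y":0,"z":-0.055,"spin":0},{"fingers":-1,"x":-0.115,"y":0,"z":-0.07,"spin":0},{"fingers":-1,"x":-0.14,"y":0,"z":-0.086,"spin":0},{"fingers":-1,"x":-0.165,"y":0,"z":-0.101,"spin":0},{"fingers":-1,"x":-0.19,"y":0,"z":-0.116,"spin":0},{"fingers":-1,"x":-0.21,"y":0,"z":-0.129,"spin":0},{"fingers":-1,"x":-0.225,"y":0,"z":-0.138,"spin":0}]'
```

```text
time_s: 14.55
ee_pos: [0.4693, 0.2473, 0.2828]
eef_rot: [-1.572, -0.002, 1.188]
force: [0.6, -0.2, -3.1]
grip_width: 0.0296
time_s: 15.55
ee_pos: [0.5088, 0.0025, 0.28]
eef_rot: [-1.569, 0.001, 1.187]
force: [1.2, -0.4, -1.0]
grip_width: 0.0299
time_s: 16.55
ee_pos: [0.5525, -0.2577, 0.2796]
eef_rot: [-1.568, -0.0, 1.187]
force: [0.3, -0.1, -1.4]
grip_width: 0.0294
```

```bash
python3 -m handwheel '[{"fingers":-1,"x":-0.003,"y":0.005,"z":-0.002,"spin":0},{"fingers":-1,"x":-0.005,"y":0.012,"z":-0.003,"spin":0},{"fingers":-1,"x":-0.007,"y":0.018,"z":-0.004,"spin":0},{"fingers":-1,"x":-0.007,"y":0.018,"z":-0.004,"spin":0},{"fingers":-1,"x":-0.007,"y":0.018,"z":-0.004,"spin":0},{"fingers":-1,"x":-0.007,"y":0.018,"z":-0.004,"spin":0},{"fingers":-1,"x":-0.007,"y":0.018,"z":-0.004,"spin":0},{"fingers":-1,"x":-0.007,"y":0.018,"z":-0.004,"spin":0},{"fingers":-1,"x":-0.007,"y":0.018,"z":-0.004,"spin":0},{"fingers":-1,"x":-0.007,"y":0.018,"z":-0.004,"spin":0}]'
python3 - <<'E'
from station import cams,get_obs
import cv2,numpy as np
from h import pts
o=get_obs();T=o['ee_pos'];print(T,np.abs(o['joint_vel']).max(),o['grip_width'])
yaw=o['eef_rot'][2];Y=np.array([np.cos(yaw),np.sin(yaw)]);X=np.array([np.sin(yaw),-np.cos(yaw)])  # scanner rear dir = -tool z
p,d=cams.camera("scene");P=pts(dict(d=d,**cams.get_calibration("scene")))
q=P[...,:2]-T[:2];s=q@X;t=q@Y;z=P[...,2]-T[2]
w=(abs(t)<.012)&(s>.02)&(s<.14)&(z>-.12)&(z<.05)
for a in np.arange(.02,.14,.01):
    k=w&(abs(s-a)<.005)
    if k.sum():print(a.round(3),k.sum(),'z rel',np.median(z[k]).round(4),z[k].max().round(4),z[k].min().round(4))
# label visible part and flaps
m=np.array([.2153,.9765]);e=np.array([.9765,-.2153]);Q=P[...,:2]-[.5425,-.2265];S=Q@m;U=Q@e
for a in(-.06,-.03,0,.03,.06):
    k=(abs(U)<.085)&(abs(S-a)<.01)&(P[...,2]>.06)&(P[...,2]<.12);print('flap',a,k.sum(),np.median(P[k][:,2]).round(4))
for n,(x,y) in dict(bottle=(.765,-.022),beaker=(.566,.482),jar=(.60,-.548)).items():
    k=(np.hypot(P[...,0]-x,P[...,1]-y)<.07)&(P[...,2]>.02)&(P[...,2]<.14);print(n,P[k].min(0).round(3),P[k].max(0).round(3))
cv2.imwrite("pics/s8.png",cv2.resize(p[110:310,170:400],None,fx=3,fy=3,interpolation=cv2.INTER_CUBIC)[:,:,::-1])
E
```

```text
time_s: 17.55
ee_pos: [0.5543, -0.2637, 0.2633]
eef_rot: [-1.571, -0.0, 1.188]
force: [-0.9, -0.5, -1.5]
grip_width: 0.0297
[ 0.55428702 -0.26368824  0.2632798 ] 0.002355360286993176 0.029730788213160657
0.02 22 z rel 0.0095 0.0128 0.0066
0.03 43 z rel 0.0041 0.0111 -0.003
0.04 49 z rel -0.0037 0.0027 -0.0103
0.05 45 z rel -0.0124 -0.0034 -0.0188
0.06 45 z rel -0.0209 -0.0125 -0.0282
0.07 42 z rel -0.0283 -0.022 -0.0352
0.08 41 z rel -0.0355 -0.0305 -0.0413
0.09 46 z rel -0.0438 -0.0352 -0.0523
0.1 42 z rel -0.0512 -0.0434 -0.0612
0.11 45 z rel -0.0592 -0.0516 -0.0674
flap -0.06 20 0.1
flap -0.03 169 0.0994
flap 0 338 0.0993
flap 0.03 335 0.0945
flap 0.06 328 0.0948
bottle [ 0.737 -0.053  0.021] [0.796 0.007 0.12 ]
beaker [0.531 0.447 0.02 ] [0.6   0.517 0.095]
jar [ 0.568 -0.582  0.02 ] [ 0.634 -0.516  0.093]
```

View pics/s8.png

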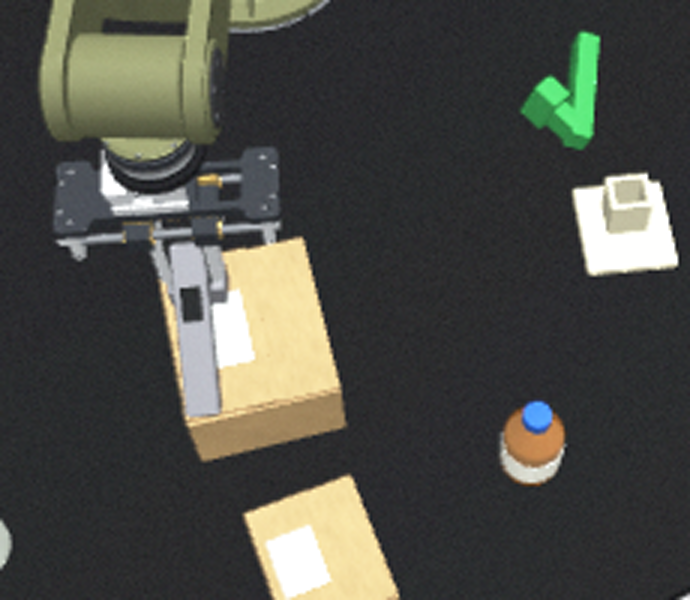

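```bash
python3 -c "
from station import workorder;print(workorder.hand_in())"
```

```text
the job is handed in; nothing more can be done
None
```

I closed both flaps, then drew the scanner out and turned it to point at the label. I handed the job in at about 17.6 s with the scanner held still over the carton. The hand-in gives no verdict, so the results below are my own last measurements.

- **Flaps:** The plain flap went down first; a picture with it half folded showed no label on it. The labelled flap then went down over it. The last depth check put their tops at 94.5–95 mm and 99–100 mm above the bench, so both are flat.
- **Scanner out of the stand:** I gripped it across its 30 mm width and lifted it straight up 75 mm, clear of the stand. I then dipped its lower end about 10 mm back into the pocket. By moving the hand forward against the pocket's front wall, I pivoted it in the grip by about 52 degrees, because the tool itself can only spin about its pointing axis.
- **Final aim:** The window is about 3 degrees off straight down and about 11 cm above the label. Its reading line passes about 4 mm from the label centre, and the handle's lower end is near 0.19 m up.
- **Hold:** The grip is 40 N and joint speeds are about zero. The scanner hangs clear of everything in the last picture.
- **Bystanders:** The amber bottle, beaker and white jar measure where they stood at the start, within 1–3 mm.

**What disagreed:** the handle slipped about 8 mm across the pads during the pivot. The offset was unchanged after the carry, and the figures above allow for it.

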